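Close the centrifuge and jack up its plate

TASK

The mini centrifuge on the small aluminium plate must be levelled. Close its smoked lid, then stand the blue jack flat on the bench with its round steel saddle centred under the orange-marked lift pad on the plate's side tab, and pump the jack's red handle all the way down so that the jack raises that side of the plate. The jack sinks as soon as its handle is let go, so finish while holding the handle fully down, with the plate carried by the jack; do not shove the plate about or disturb the other things on the bench.

Things in the scene. Friction and masses are not known exactly. Their poses are not given: they have to be found in the camera images.
- plate: Loose aluminium plate 190x190 mm, 43 to 57 mm high on four rubber feet, with a mini centrifuge (152x152 mm, up to 157 mm high when shut) bolted to its middle; 0.9 kg in all. Origin: on the bench under its centre, z up. +y points to the side with the lift tab, +x to the side with the lid hinge. The tab is 56 mm wide (along x), ends at y = +140 mm, and is 43 to 53 mm high.
- lift_pad (a point): Centre of the underside of the orange lift pad (disc of diameter 28 mm under the tab, with an orange disc as its mark on top of the tab), 118 mm along +y of the plate from its centre, 40 mm above the bench while the plate stands on its feet. Axes as plate.
- centrifuge_lid (a joint): Opening angle of the smoked domed lid: 0 shut, 1.48 fully open (rad), starts nearly upright. Above about 1.0 it stays by friction; pushed from behind (from the hinge side towards -x of the plate) past that, it falls shut by its own weight (80 g).
- lid_hinge (a point): Middle of the lid's hinge line (which runs along y of the plate), 68 mm along +x from the plate's centre and 119 mm above the bench. Axes as plate. A tall screen instrument stands on the right of the bench (y under -0.3, x 0.5 to 0.7): swing in from the front or above.
- lid_front (a point): Middle of the lid's free front edge, 134 mm from the hinge line; the lid is 132 mm wide, and its dome bulges up to 38 mm out of its rim plane on the outer side (the side away from the robot when open).
- jack: Small blue toe jack, loose, 0.7 kg. Origin: centre of the tower's foot, on the bench, z up. Base plate 11 mm thick, 74 mm wide, from x = -115 to +90 mm. Saddle to +x, tower at the origin, pump handle to -x. To lift, it stands on the plate's tab side with its +x along -y of the plate.
- jack_grip (a point): Grasp point in the jack's tower, 60 mm above its foot; the tower is square, 34x34 mm, sides along the jack's x and y, from the base to 84 mm high. Grasp it across y (the two faces along x are taken up by handle and saddle). Axes as jack.
- saddle (a point): Centre of the top of the round steel saddle (diameter 34 mm) at the end of the toe, 75 mm along +x from the tower, 31 mm above the bench when down: 9 mm below the lift pad. The toe is 24 mm wide.
- handle_end (a point): Centre of the upper face of the red handle grip (42 mm long, 26 mm wide), 94 mm along -x from the tower and 77 mm high with the handle up, about 49 mm high when fully down. Inside the base's outline, so that pressing down there does not tip the jack.
- jack_handle (a joint): Pump handle: 0 up (sprung back), 0.42 rad fully down at its stop. Raises the saddle by 6.2 mm per 0.1 rad, 26 mm in all. Hinge 32 mm along -x from the tower, 50 mm high. Pressing takes about 4 N at first and 8 to 14 N at the stop under load.
- slide_pack_1: Bystander, leave it alone: white and blue carton of glass slides, 56x82x30 mm. Origin at the centre of its underside.
- timer: Bystander, leave it alone: white countdown timer, 22x62x64 mm. Origin at the centre of its underside.
- tape_roll: Bystander, leave it alone: roll of orange label tape lying flat, diameter 60, 18 mm high. Origin at the centre of its underside.
- petri_1: Bystander, leave it alone: petri dish, diameter 60, 14 mm high. Origin at the centre of its underside.
- jar_aqua: Bystander, leave it alone: specimen jar with blue cap, diameter 52, 64 mm high. Origin at the centre of its underside.
- tally_counter: Bystander, leave it alone: small grey hand tally counter, 61x54x25 mm. Origin at the centre of its underside.

How it is judged:
By the outcome, as a careful person would: the job done as asked, in the order asked, and still so for the second after the job is handed in, while the arm keeps its last pose, push and grip.
It also fails if it takes over 66 s, if anything falls off the work surface, if the arm or the gripper's body presses on something with over 40 N, if the wrist force passes 120 N, or if a joint passes its speed limit or range.

ROBOT

A 7-joint arm with a two-finger parallel gripper is mounted at the origin on a cart in front of the work surface, level with it; the furniture and walls round the work are solid. World frame = base frame: x ahead of the robot, y to its left, z up, the work surface at z = 0. Lengths are in m, angles in rad, forces in N, time in s.
With the tool pointing down it reaches from about 0.35 to 0.9 m from the base axis. Payload 7.2 kg.
Tool frame: the origin (TCP) lies on the centre line of the jaws, within the pads' length; the fingertips stand robot.tip_reach ahead of it and the grasp point (between the pads) lies 8 mm behind it (robot.tip_reach is the distance from the TCP to the fingertips, in m); z points along the fingers, y is the line along which they close (so a half turn about z gives the same grasp; the last joint's range is limited). The gripper opens to 85 mm and grips with 20 to 120 N. Pads are 22 mm wide; open, the fingers measure 114 mm over their backs; the gripper's body (76 mm by 85 mm) begins 54 mm behind the grasp point. The pads swing forward as they close: fully open they stand 13 mm farther back than shut.
Start: joints at [1.219, 0.411, -0.013, 1.596, 0.006, 1.134, -0.082], TCP at [0.175, -0.6, 0.242] pointing down, gripper open.
Joint ranges: [-2.95, 2.95], [-0.29, 1.99], [-1.47, 1.44], [0.14, 2.54], [-1.03, 4.17], [0.13, 1.85], [-2.86, 2.86]. Speed limits (rad/s): [2.39, 2.39, 3.01, 3.01, 3.14, 3.14, 3.14].

INTERFACE

Orientations are given as a unit quaternion [x, y, z, w].
In Python, from station import robot gives the robot as it stands.
- The arm moves only by the tool arm_command, never from a script. Its argument "steps" is a list of rows, each an object with "slide": the shift along the world's x, y, z in cm, a list of three; "delta_rot": the turn, a rotation vector about the world's x, y, z in rad, a list of three; "grip": the closure, from 0 (fully open) to 1 (shut). In form: [{"slide": [dx, dy, dz], "delta_rot": [rx, ry, rz], "grip": grip}, ...]. A call has exactly 5 rows; each row shifts and turns the commanded pose from where the row before left it; what a row does not reach is not made up. A row lasts 1/8 s, in which the tool goes at most 62.5 mm and 10.7 degrees, less where a joint would pass 70% of its speed; a pose out of reach is approached as far as the arm can. A call with a gripper value outside its range is refused whole. The fingers move at their own pace and stop on an object; the grip force is fixed at half the most. Time passes only in rows, so rows that do not move let the fingers close, or fill a call up. It gives the time, the measured TCP pose, the force, the opening and the grip force at its end, in the units of the state.
- robot.get_state(): the state, without advancing time (a new reading comes with each control period).
- robot.grab_frame(name): name is "scene" or "top"; returns the picture (480x640x3 uint8, red, green, blue); there is no depth.
- robot.calibration(name): a dict with "fx", "fy", "cx", "cy" (pixels), "R" (3x3) and "t" (3): a world point X has camera coordinates R X + t. Camera axes: x right, y down, z forward; pixel columns grow to the right and rows downward; lengths in m; the calibration is good to about 2 mm. A picture is of the moment at which its call begins. calibration takes no time and is no camera call.
- robot.close_job(): hands the job in; it is judged then, once.
Trained networks look in the newest picture that a camera, given by its name, has taken for a name from the list of things; names that differ only in an ending like _2 or _b are one class to them, and where a whole thing is asked for, a point or a joint stands for the part that bears it (a point fixed in the world has none). Each returns a list of dicts, best first, with "confidence" (0 to 1); they miss things now and then, are a little off and sometimes report something else, mostly with a low value. They report only what shows in the picture. A call takes as long as a camera call.
- robot.boxes_of(query, camera): "position" ([column, row] in pixels, amid what is visible of it).
- robot.trace(query, camera): "pixels" (480x640 bool, what is visible of it) and "position" ([column, row] in pixels, amid what is visible of it).
- robot.tip_of(query, camera): "position" ([column, row] in pixels: a listed point, or the origin of a listed thing).
The state is a dict: "time": time; "joint_positions": joint angles; "qd": joint speeds; "joint_torque": joint torques, N m; "tcp_pos": TCP position; "ee_rot": TCP orientation; "wrist_force": force on the tool from outside, world axes, zero at the start; "wrist_torque": the same for the moment, N m; "opening": finger opening in m; "grasp_force": force on a finger pad.
Only numpy, scipy, OpenCV 4.12 (cv2) and the standard library are available. Lean on these libraries where they do the work, as an engineer would, in place of code of your own. Each camera call takes 0.05 s, during which the arm holds its last target. There are 200 camera calls.

## Working session

There is one attempt and no reset: what is moved stays moved. The work goes in short steps, Python scripts to look and compute and a tool call to move; the robot and the scene stay as the last step left them, time stands still between calls to the robot, and variables do not carry over. Pictures are saved under pics/ and viewed, at most 10 in all, crops included, and the job is handed in when it is done.

Besides the shell and the picture viewer there is one more tool, called as a command line: name --argument value ..., lists and objects as JSON in quotes. arm_command: Moves the arm, as the interface text tells. Its arguments: {"type":"object","properties":{"steps":{"type":"array"}},"required":["steps"]}

```bash
mkdir -p pics; ls; cat > h.py <<'E'
import numpy as np, cv2
from station import robot
def ray(cam,p):
    c=robot.calibration(cam);R=np.array(c["R"]);t=np.array(c["t"])
    d=R.T@np.array([(p[0]-c["cx"])/c["fx"],(p[1]-c["cy"])/c["fy"],1]);return -R.T@t,d/np.linalg.norm(d)
def atz(cam,p,z):
    o,d=ray(cam,p);return o+d*(z-o[2])/d[2]
def proj(cam,X):
    c=robot.calibration(cam);q=np.array(c["R"])@np.array(X)+np.array(c["t"]);return np.array([c["fx"]*q[0]/q[2]+c["cx"],c["fy"]*q[1]/q[2]+c["cy"]])
def snap(cam,fn=None):
    im=robot.grab_frame(cam)
    if fn: cv2.imwrite("pics/"+fn,cv2.cvtColor(im,cv2.COLOR_RGB2BGR))
    return im
E
python3 - <<'E'
from h import *
np.set_printoptions(precision=3,suppress=True)
for cam in("top","scene"):
    snap(cam,cam+"0.png"); print(cam,"at",ray(cam,(320,240)))
    for q,z in [("plate",0),("lift_pad",.04),("lid_hinge",.119),("lid_front",.25),("jack",0),("jack_grip",.06),("saddle",.031),("handle_end",.077),("slide_pack_1",0),("timer",0),("tape_roll",0),("petri_1",0),("jar_aqua",0),("tally_counter",0)]:
        for r in robot.tip_of(q,cam)[:2]: print(q,np.round(r["position"]),round(r["confidence"],2),atz(cam,r["position"],z))
print(robot.get_state(),robot.tip_reach)
E
```

```text
pics
top at (array([0.464, 0.114, 1.482]), array([ 0.075, -0.021, -0.997]))
plate [414. 243.] 0.85 [ 0.568 -0.152  0.   ]
lift_pad [368. 244.] 0.71 [ 0.562 -0.032  0.04 ]
lift_pad [252. 213.] 0.66 [0.637 0.248 0.04 ]
lid_hinge [420. 207.] 0.92 [ 0.642 -0.146  0.119]
lid_hinge [300. 178.] 0.34 [0.71  0.131 0.119]
lid_front [298. 179.] 0.65 [0.684 0.133 0.25 ]
lid_front [435. 208.] 0.6 [ 0.623 -0.152  0.25 ]
jack [268. 246.] 0.65 [0.559 0.212 0.   ]
jack_grip [264. 249.] 0.89 [0.548 0.218 0.06 ]
saddle [276. 280.] 0.82 [0.476 0.189 0.031]
handle_end [250. 214.] 0.67 [0.629 0.249 0.077]
slide_pack_1 [346. 160.] 0.9 [0.777 0.018 0.   ]
timer [253. 178.] 0.59 [0.731 0.251 0.   ]
tape_roll [344. 321.] 0.67 [0.374 0.022 0.   ]
petri_1 [300. 175.] 0.8 [0.739 0.133 0.   ]
jar_aqua [215. 176.] 0.71 [0.735 0.346 0.   ]
tally_counter [205. 195.] 0.53 [0.686 0.369 0.   ]
scene at (array([-0.006,  0.462,  0.704]), array([ 0.655, -0.384, -0.651]))
plate [432. 244.] 0.71 [ 0.572 -0.156  0.   ]
plate [389. 249.] 0.2 [ 0.605 -0.067  0.   ]
lift_pad [387. 252.] 0.91 [ 0.565 -0.028  0.04 ]
lid_hinge [41
[... 597 characters left out ...]
tri_1 [416. 184.] 0.56 [ 0.769 -0.269  0.   ]
jar_aqua [182. 277.] 0.56 [0.742 0.341 0.   ]
tally_counter [174. 302.] 0.87 [0.684 0.374 0.   ]
tally_counter [241. 265.] 0.75 [0.716 0.225 0.   ]
{'time': 1.5, 'joint_positions': array([ 1.219,  0.411, -0.013,  1.596,  0.006,  1.134, -0.082]), 'qd': array([-0.   , -0.   , -0.001, -0.   , -0.001, -0.001, -0.   ]), 'joint_torque': array([ -0.   , -60.04 ,   0.681, -29.973,   0.014,   0.002,  -0.   ]), 'tcp_pos': array([ 0.175, -0.6  ,  0.242]), 'ee_rot': array([ 0.99 ,  0.141, -0.   ,  0.   ]), 'wrist_force': array([ 0.01 , -0.119, -0.395]), 'wrist_torque': array([ 0.023,  0.021, -0.032]), 'grasp_force': 0.0, 'opening': 0.08543767600954456} 0.011
```

```bash
python3 -c "
import cv2,numpy as np
a=cv2.imread('pics/top0.png');print(a.shape)"
```

```text
(480, 640, 3)
```

View pics/top0.png

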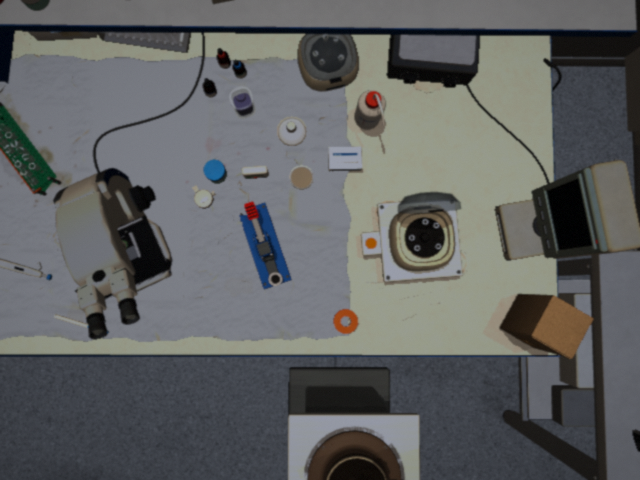

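View pics/scene0.png

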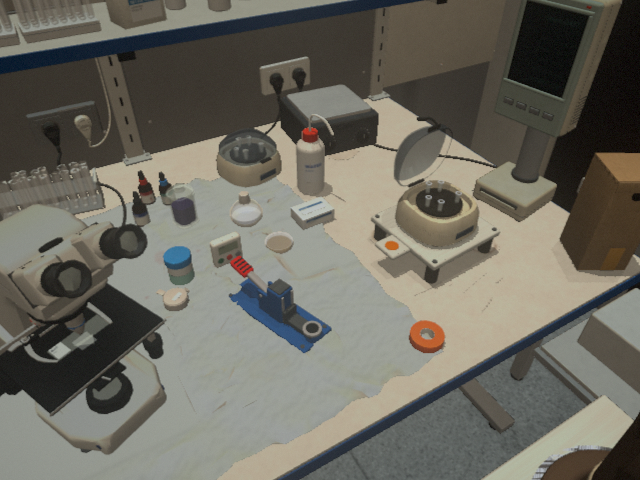

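The top view shows the plate at px (422,240), with the tab and its orange mark at (371,243) on the left and the lid open away from the robot. The jack's saddle is at (276,280), its tower at (264,248) and its handle at (250,212). Both cameras agree to about 10 mm. I'll close the lid first: up, in from the front and over the top of it.

arm_command --steps '[{"slide": [0,0,5],"delta_rot": [0,0,0],"grip": 1},{"slide": [0,0,5],"delta_rot": [0,0,0],"grip": 1},{"slide": [0,3,4],"delta_rot": [0,0,0],"grip": 1},{"slide": [1,5,0],"delta_rot": [0,0,0],"grip": 1},{"slide": [1,5,0],"delta_rot": [0,0,0],"grip": 1}]'

```text
time: 2.12
tcp_pos: [0.1952, -0.4688, 0.3828]
ee_rot: [0.99, 0.141, 0.0, 0.001]
wrist_force: [0.6, -0.3, 0.5]
opening: 0.0
grasp_force: 0.0
```

arm_command --steps '[{"slide": [4,4,0],"delta_rot": [0,0,0],"grip": 1},{"slide": [4,4,0],"delta_rot": [0,0,0],"grip": 1},{"slide": [4,4,0],"delta_rot": [0,0,0],"grip": 1},{"slide": [4,4,0],"delta_rot": [0,0,0],"grip": 1},{"slide": [4,4,0],"delta_rot": [0,0,0],"grip": 1}]'

```text
time: 2.75
tcp_pos: [0.396, -0.2686, 0.3827]
ee_rot: [0.99, 0.141, 0.0, 0.0]
wrist_force: [0.5, -0.2, 0.1]
opening: -0.0001
grasp_force: 0.0
```

arm_command --steps '[{"slide": [5,2,0],"delta_rot": [0,0,0],"grip": 1},{"slide": [5,2,0],"delta_rot": [0,0,0],"grip": 1},{"slide": [5,2,0],"delta_rot": [0,0,0],"grip": 1},{"slide": [5,3,0],"delta_rot": [0,0,0],"grip": 1},{"slide": [5,3,0],"delta_rot": [0,0,0],"grip": 1}]'

```text
time: 3.38
tcp_pos: [0.6465, -0.1495, 0.3823]
ee_rot: [0.99, 0.141, 0.0, 0.0]
wrist_force: [0.2, -0.9, 1.5]
opening: 0.0001
grasp_force: 0.0
```

arm_command --steps '[{"slide": [4,0,0],"delta_rot": [0,0,0],"grip": 1},{"slide": [4,0,0],"delta_rot": [0,0,0],"grip": 1},{"slide": [2,0,-3],"delta_rot": [0,0,0],"grip": 1},{"slide": [0,0,-4],"delta_rot": [0,0,0],"grip": 1},{"slide": [0,0,-4],"delta_rot": [0,0,0],"grip": 1}]'

```text
time: 4.0
tcp_pos: [0.7452, -0.1498, 0.2705]
ee_rot: [0.99, 0.142, -0.0, -0.0]
wrist_force: [0.9, -0.6, -0.4]
opening: 0.0003
grasp_force: 0.0
```

arm_command --steps '[{"slide": [0,0,-4],"delta_rot": [0,0,0],"grip": 1},{"slide": [-1.5,0,0],"delta_rot": [0,0,0],"grip": 1},{"slide": [-1.5,0,0],"delta_rot": [0,0,0],"grip": 1},{"slide": [-1.5,0,0],"delta_rot": [0,0,0],"grip": 1},{"slide": [-1.5,0,0],"delta_rot": [0,0,0],"grip": 1}]'

```text
time: 4.62
tcp_pos: [0.6845, -0.1501, 0.2321]
ee_rot: [0.99, 0.141, -0.0, 0.0]
wrist_force: [0.2, -0.3, 0.5]
opening: 0.0003
grasp_force: 0.0
```

```bash
python3 - <<'E'
from h import *
im=snap("scene"); im=cv2.resize(im[60:300,300:560],None,fx=2.2,fy=2.2)
cv2.imwrite("pics/s1.png",im[:,:,::-1])
E
```

```text
(no output)
```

View pics/s1.png

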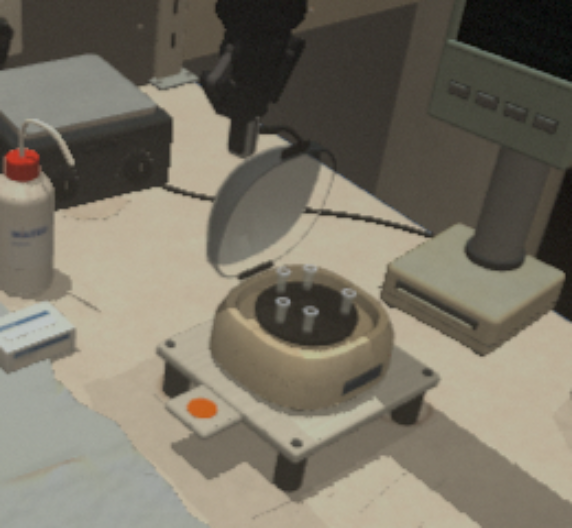

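The fingertips (crop px 240,150) are just behind the lid, near its upper rim. I'll go slightly lower and push on.

arm_command --steps '[{"slide": [0,0,-1],"delta_rot": [0,0,0],"grip": 1},{"slide": [-1.5,0,0],"delta_rot": [0,0,0],"grip": 1},{"slide": [-1.5,0,0],"delta_rot": [0,0,0],"grip": 1},{"slide": [-1.5,0,0],"delta_rot": [0,0,0],"grip": 1},{"slide": [-1.5,0,0],"delta_rot": [0,0,0],"grip": 1}]'

```text
time: 5.3
tcp_pos: [0.6252, -0.1499, 0.2215]
ee_rot: [0.99, 0.142, 0.0, -0.0]
wrist_force: [0.1, 0.2, -0.2]
opening: 0.0003
grasp_force: 0.2
```

arm_command --steps '[{"slide": [-1.5,0,0],"delta_rot": [0,0,0],"grip": 1},{"slide": [-1.5,0,0],"delta_rot": [0,0,0],"grip": 1},{"slide": [-1.5,0,0],"delta_rot": [0,0,0],"grip": 1},{"slide": [-1,0,0],"delta_rot": [0,0,0],"grip": 1},{"slide": [-1,0,0],"delta_rot": [0,0,0],"grip": 1}]'

```text
time: 5.92
tcp_pos: [0.5595, -0.15, 0.2224]
ee_rot: [0.99, 0.141, 0.0, 0.0]
wrist_force: [-0.5, -0.6, 0.6]
opening: 0.0002
grasp_force: 0.0
```

```bash
python3 - <<'E'
from h import *
im=snap("scene"); im=cv2.resize(im[60:300,300:560],None,fx=2.2,fy=2.2)
cv2.imwrite("pics/s2.png",im[:,:,::-1])
E
```

```text
(no output)
```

View pics/s2.png

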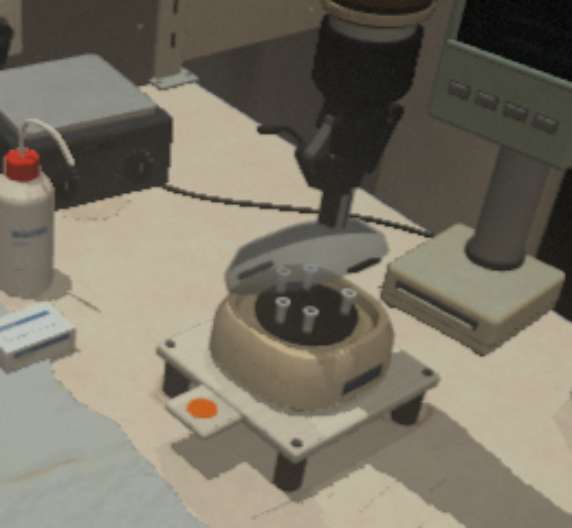

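The lid is well past the tipping point and falling, and the plate hasn't moved. I'll lift clear and head towards the jack, then re-measure.

arm_command --steps '[{"slide": [-1,0,0],"delta_rot": [0,0,0],"grip": 1},{"slide": [0,0,0],"delta_rot": [0,0,0],"grip": 1},{"slide": [0,0,3],"delta_rot": [0,0,0],"grip": 0},{"slide": [0,2,4],"delta_rot": [0,0,0],"grip": 0},{"slide": [-3,4,0],"delta_rot": [0,0,0],"grip": 0}]'

```text
time: 6.6
tcp_pos: [0.5227, -0.0903, 0.295]
ee_rot: [0.99, 0.14, 0.003, 0.0]
wrist_force: [-0.0, 0.8, -0.6]
opening: 0.0541
grasp_force: 0.0
```

arm_command --steps '[{"slide": [-3,4,0],"delta_rot": [0,0,0],"grip": 0},{"slide": [-2,4,0],"delta_rot": [0,0,0],"grip": 0},{"slide": [-2,4,0],"delta_rot": [0,0,0],"grip": 0},{"slide": [0,0,0],"delta_rot": [0,0,0],"grip": 0},{"slide": [0,0,0],"delta_rot": [0,0,0],"grip": 0}]'

```text
time: 7.22
tcp_pos: [0.4504, 0.0296, 0.2925]
ee_rot: [0.99, 0.141, 0.0, 0.0]
wrist_force: [1.0, 0.2, 0.3]
opening: 0.0856
grasp_force: 0.0
```

```bash
cat > m.py <<'E'
from h import *
from scipy.optimize import least_squares
np.set_printoptions(precision=4,suppress=True)
P={"plate":(0,0,0),"lift_pad":(0,.118,.04),"lid_hinge":(.068,0,.119)}
J={"jack":(0,0,0),"jack_grip":(0,0,.06),"saddle":(.075,0,.031),"handle_end":(-.094,0,.077)}
def fit(D,x0,show=True,cams=("top","scene"),skip=()):
    obs=[]
    for cam in cams:
        robot.grab_frame(cam)
        for q,b in D.items():
            if (q,cam) in skip: continue
            for r in robot.tip_of(q,cam)[:3]:
                w=atz(cam,r["position"],b[2]);
                e=np.array([x0[0]+np.cos(x0[2])*b[0]-np.sin(x0[2])*b[1],x0[1]+np.sin(x0[2])*b[0]+np.cos(x0[2])*b[1]])
                if np.linalg.norm(w[:2]-e)<.04: obs.append((q,cam,b,w[:2]));break
    def pred(x,b): return np.array([x[0]+np.cos(x[2])*b[0]-np.sin(x[2])*b[1],x[1]+np.sin(x[2])*b[0]+np.cos(x[2])*b[1]])
    s=least_squares(lambda x:np.concatenate([(pred(x,b)-w)*100 for _,_,b,w in obs]),x0,loss="soft_l1",f_scale=.4)
    if show:
        for q,c,b,w in obs: print(q,c,w,(pred(s.x,b)-w)*1000)
    print("FIT",s.x,"deg",np.degrees(s.x[2]));return s.x
E
python3 - <<'E'
from m import *
p=fit(P,[.57,-.152,.05]); j=fit(J,[.55,.215,np.radians(-159)])
im=snap("top"); a=cv2.resize(im[150:310,200:480],None,fx=2.8,fy=2.8)
for x,D in((p,P),(j,J)):
  for b in D.values():
    w=(x[0]+np.cos(x[2])*b[0]-np.sin(x[2])*b[1],x[1]+np.sin(x[2])*b[0]+np.cos(x[2])*b[1],b[2]); u=(proj("top",w)-[200,150])*2.8
    cv2.circle(a,tuple(int(v) for v in u),3,(0,255,0),1)
cv2.imwrite("pics/t2.png",a[:,:,::-1])
E
```

```text
plate top [ 0.574 -0.152] [-0.3821 -2.4761]
lift_pad top [ 0.5599 -0.0346] [ 4.2929 -2.2188]
lid_hinge top [ 0.6447 -0.1551] [-3.365   6.0142]
plate scene [ 0.5784 -0.1541] [-4.8325 -0.3954]
lift_pad scene [ 0.5627 -0.0339] [ 1.4697 -2.9426]
lid_hinge scene [ 0.6395 -0.1561] [1.9197 7.0483]
FIT [ 0.5736 -0.1545  0.0795] deg 4.55262376718346
jack top [0.5486 0.2104] [-0.2018  2.316 ]
jack_grip top [0.5449 0.2241] [  3.5308 -11.3864]
saddle top [0.4737 0.1853] [3.9751 2.5387]
jack scene [0.5532 0.2099] [-4.8124  2.8719]
saddle scene [0.4795 0.1904] [-1.8071 -2.5785]
handle_end scene [0.6376 0.2445] [-0.5472 -0.5445]
FIT [ 0.5484  0.2127 -2.8029] deg -160.59706468190444
```

View pics/t2.png

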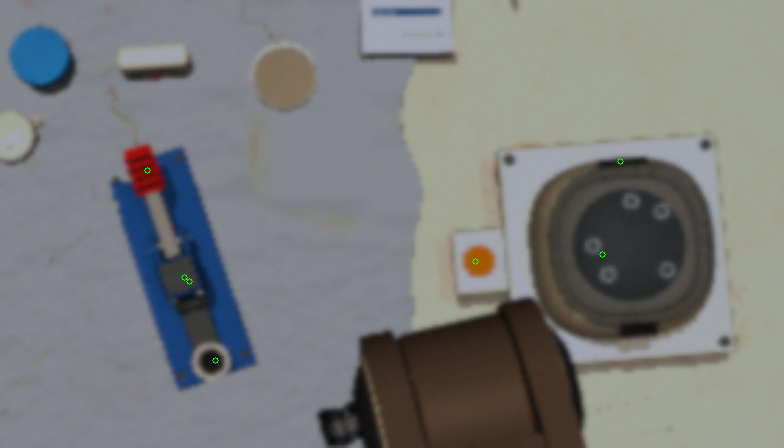

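The lid is shut, seen from above with the latch at px (638,328). The fits agree with the picture to within a few mm. I'll refine the jack yaw, pad mark and plate yaw by colour.

```bash
cat > c.py <<'E'
from m import *
def disc(cam):
    im=robot.grab_frame(cam); h=cv2.cvtColor(im,cv2.COLOR_RGB2HSV)
    m=cv2.inRange(h,(5,170,120),(20,255,255)); u=proj(cam,(.563,-.034,.053))
    n,l,s,c=cv2.connectedComponentsWithStats(m); k=[i for i in range(1,n) if s[i,4]>15]
    i=min(k,key=lambda i:np.linalg.norm(c[i]-u)); print(cam,"disc",s[i,4],c[i],atz(cam,c[i],.053))
def blue(approx,cam="top"):
    im=robot.grab_frame(cam); h=cv2.cvtColor(im,cv2.COLOR_RGB2HSV)
    m=cv2.inRange(h,(100,140,50),(125,255,255)); u=proj(cam,(*approx,.011))
    yy,xx=np.mgrid[:480,:640]; m[np.hypot(xx-u[0],yy-u[1])>70]=0
    n,l,s,c=cv2.connectedComponentsWithStats(m)
    pts=np.argwhere(np.isin(l,[i for i in range(1,n) if s[i,4]>20]))[:,::-1].astype(np.float32)
    w=np.array([atz(cam,p,.011)[:2] for p in pts],np.float32)
    r=cv2.minAreaRect(w*1000); print("blue",r)
    bp=np.sort(cv2.boxPoints(r),0); print(cv2.boxPoints(r))
E
python3 - <<'E'
from c import *
disc("top");disc("scene");blue((.555,.215))
for p in((509,160),(705,145),(724,342)): print(atz("top",np.array(p)/2.8+[200,150],.057))
E
```

```text
top disc 74 [370.7027 242.9054] [ 0.5641 -0.0379  0.053 ]
scene disc 81 [391.5309 245.3333] [ 0.565  -0.0375  0.053 ]
blue ((560.4039916992188, 220.9470672607422), (199.18052673339844, 69.4523696899414), 19.19601058959961)
[[454.933  220.9971]
 [477.769  155.4063]
 [665.875  220.897 ]
 [643.0389 286.4878]]
[ 0.6502 -0.0646  0.057 ]
[ 0.664 -0.234  0.057]
[ 0.4944 -0.2476  0.057 ]
```

arm_command --steps '[{"slide": [2,3.7,0],"delta_rot": [0,0,0.052],"grip": 0},{"slide": [2,3.7,0],"delta_rot": [0,0,0],"grip": 0},{"slide": [2,3.7,0],"delta_rot": [0,0,0],"grip": 0},{"slide": [2,3.7,0],"delta_rot": [0,0,0],"grip": 0},{"slide": [1.8,3.7,0],"delta_rot": [0,0,0],"grip": 0}]'

```text
time: 8.95
tcp_pos: [0.5487, 0.216, 0.2921]
ee_rot: [0.986, 0.167, -0.0, 0.0]
wrist_force: [-0.3, -0.6, -0.0]
opening: 0.0856
grasp_force: 0.0
```

arm_command --steps '[{"slide": [0,0,-5],"delta_rot": [0,0,0],"grip": 0},{"slide": [0,0,-5],"delta_rot": [0,0,0],"grip": 0},{"slide": [0,0,-4],"delta_rot": [0,0,0],"grip": 0},{"slide": [0,0,-3],"delta_rot": [0,0,0],"grip": 0},{"slide": [0,0,0],"delta_rot": [0,0,0],"grip": 0}]'

```text
time: 9.57
tcp_pos: [0.5466, 0.2143, 0.1201]
ee_rot: [0.986, 0.167, -0.002, 0.0]
wrist_force: [-1.1, -0.3, 0.4]
opening: 0.0856
grasp_force: 0.0
```

```bash
python3 - <<'E'
from h import *
im=snap("scene"); im=cv2.resize(im[150:370,150:410],None,fx=2.6,fy=2.6)
cv2.imwrite("pics/s3.png",im[:,:,::-1]); print(robot.get_state()["tcp_pos"],robot.get_state()["joint_positions"])
E
```

```text
[0.54765152 0.2149166  0.12192243] [-0.02279594  0.55168203 -0.59308094  1.77742679  0.3737696   0.928695
 -2.01000201]
```

View pics/s3.png

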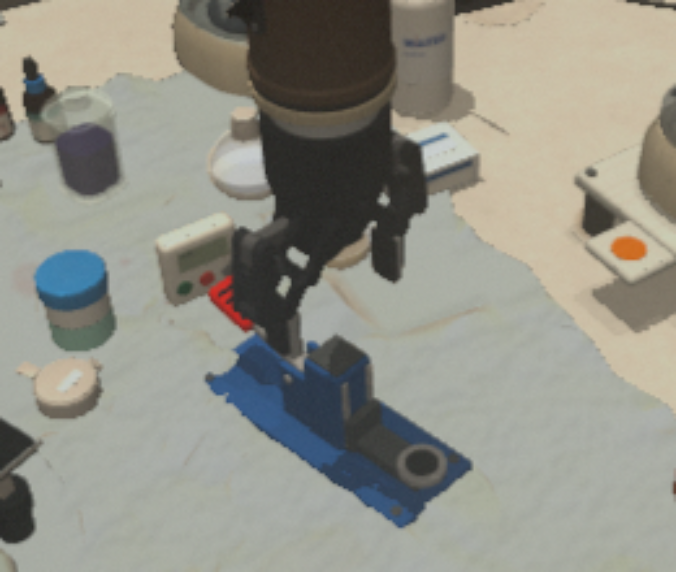

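The fingers straddle the tower, with the left finger at crop px (280,330), the right at (390,255) and the tower top at (338,355). Descend and grip.

arm_command --steps '[{"slide": [0,0,-3],"delta_rot": [0,0,0],"grip": 0},{"slide": [0,0,-3],"delta_rot": [0,0,0],"grip": 0},{"slide": [0,0,-1],"delta_rot": [0,0,0],"grip": 0},{"slide": [0,0,0],"delta_rot": [0,0,0],"grip": 0.3},{"slide": [0,0,0],"delta_rot": [0,0,0],"grip": 0.5}]'

```text
time: 10.25
tcp_pos: [0.5489, 0.2155, 0.0539]
ee_rot: [0.986, 0.167, 0.001, -0.0]
wrist_force: [0.5, -0.0, -0.2]
opening: 0.0515
grasp_force: 0.0
```

arm_command --steps '[{"slide": [0,0,0],"delta_rot": [0,0,0],"grip": 1},{"slide": [0,0,0],"delta_rot": [0,0,0],"grip": 1},{"slide": [0,0,0],"delta_rot": [0,0,0],"grip": 1},{"slide": [0,0,0],"delta_rot": [0,0,0],"grip": 1},{"slide": [0,0,0],"delta_rot": [0,0,0],"grip": 1}]'

```text
time: 10.88
tcp_pos: [0.5488, 0.2158, 0.0538]
ee_rot: [0.986, 0.167, 0.001, -0.0]
wrist_force: [-1.3, -0.1, 6.1]
opening: 0.0333
grasp_force: 61.4
```

arm_command --steps '[{"slide": [0,0,1.5],"delta_rot": [0,0,0],"grip": 1},{"slide": [0,-1,1.5],"delta_rot": [0,0,0.12],"grip": 1},{"slide": [0,-1,0],"delta_rot": [0,0,0.15],"grip": 1},{"slide": [0,-1,0],"delta_rot": [0,0,0.15],"grip": 1},{"slide": [0,-1,0],"delta_rot": [0,0,0.15],"grip": 1}]'

```text
time: 11.5
tcp_pos: [0.5475, 0.174, 0.0825]
ee_rot: [0.898, 0.44, -0.001, 0.0]
wrist_force: [1.2, 0.3, -6.9]
opening: 0.0334
grasp_force: 61.0
```

arm_command --steps '[{"slide": [0,-1,0],"delta_rot": [0,0,0.15],"grip": 1},{"slide": [0,-2,0],"delta_rot": [0,0,0.15],"grip": 1},{"slide": [0,-2,0],"delta_rot": [0,0,0.15],"grip": 1},{"slide": [0,-1,0],"delta_rot": [0,0,0.15],"grip": 1},{"slide": [0,-1,0],"delta_rot": [0,0,0.146],"grip": 1}]'

```text
time: 12.12
tcp_pos: [0.5476, 0.1036, 0.0825]
ee_rot: [0.676, 0.737, -0.001, 0.0]
wrist_force: [-0.2, 0.4, -6.5]
opening: 0.0336
grasp_force: 61.0
```

```bash
python3 - <<'E'
from m import *
s=robot.get_state();print(s["tcp_pos"],s["ee_rot"],s["joint_positions"],s["wrist_force"])
snap("scene","s4.png")
E
```

```text
[0.5476 0.1036 0.0825] [ 0.6764  0.7365 -0.0007  0.0001] [ 0.3677  0.6641 -0.8868  1.8693  0.6429  0.9239 -0.7402] [-0.1937  0.4479 -6.4921]
```

View pics/s4.png

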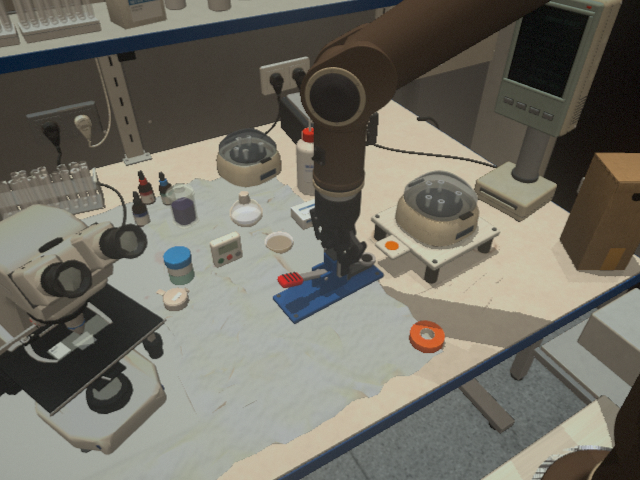

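The jack is held with its toe pointing at the tab (px 365,258), and the lid is shut. I'll measure the saddle in hand.

```bash
python3 - <<'E'
from c import *
h=.0287
for cam in("top","scene"):
    robot.grab_frame(cam)
    for q,z in(("saddle",.031),("handle_end",.077),("jack",0)):
        for r in robot.tip_of(q,cam)[:2]: print(cam,q,np.round(r["position"],1),round(r["confidence"],2),atz(cam,r["position"],z+h))
disc("top");disc("scene")
E
```

```text
top handle_end [275.  251.7] 0.48 [0.5394 0.1888 0.1057]
scene saddle [368.5 258.7] 0.8 [0.5498 0.0286 0.0597]
scene saddle [173.1 303.3] 0.74 [0.6245 0.3839 0.0597]
scene handle_end [289.6 278. ] 0.56 [0.5372 0.2022 0.1057]
scene handle_end [227.1 258.5] 0.26 [0.635  0.2748 0.1057]
scene jack [337.3 282.7] 0.97 [0.5508 0.0967 0.0287]
top disc 74 [370.6081 242.9324] [ 0.564  -0.0376  0.053 ]
scene disc 83 [391.3855 245.3494] [ 0.5651 -0.0372  0.053 ]
```

arm_command --steps '[{"slide": [0.7,0,-1],"delta_rot": [0,0,0],"grip": 1},{"slide": [0,0,-1],"delta_rot": [0,0,0],"grip": 1},{"slide": [0,0,-0.6],"delta_rot": [0,0,0],"grip": 1},{"slide": [0,0,0],"delta_rot": [0,0,0],"grip": 1},{"slide": [0,0,0],"delta_rot": [0,0,0],"grip": 1}]'

```text
time: 13.3
tcp_pos: [0.555, 0.1052, 0.0564]
ee_rot: [0.678, 0.735, 0.0, -0.0]
wrist_force: [0.3, 0.5, -5.3]
opening: 0.0333
grasp_force: 61.0
```

arm_command --steps '[{"slide": [0.08,-1,0],"delta_rot": [0,0,0],"grip": 1},{"slide": [0.08,-1,0],"delta_rot": [0,0,0],"grip": 1},{"slide": [0.08,-1,0],"delta_rot": [0,0,0],"grip": 1},{"slide": [0,0,0],"delta_rot": [0,0,0],"grip": 1},{"slide": [0,0,0],"delta_rot": [0,0,0],"grip": 1}]'

```text
time: 13.92
tcp_pos: [0.5574, 0.0752, 0.0564]
ee_rot: [0.678, 0.735, 0.0, -0.0]
wrist_force: [0.5, 0.6, -6.0]
opening: 0.0333
grasp_force: 61.1
```

```bash
python3 - <<'E'
from c import *
s=robot.get_state();print(s["tcp_pos"],s["wrist_force"]);h=s["tcp_pos"][2]-.0538
for cam in("top","scene"):
    im=robot.grab_frame(cam)
    for q,z in(("saddle",.031),("handle_end",.077),("jack",0)):
        for r in robot.tip_of(q,cam)[:1]: print(cam,q,np.round(r["position"],1),round(r["confidence"],2),atz(cam,r["position"],z+h))
disc("top");disc("scene");
cv2.imwrite("pics/s5.png",cv2.resize(im[200:320,270:470],None,fx=4,fy=4)[:,:,::-1])
E
```

```text
[0.5574 0.0752 0.0564] [ 0.5127  0.6446 -6.0126]
top saddle [372.  245.5] 0.27 [ 0.5592 -0.0431  0.0336]
top handle_end [285.5 248.6] 0.47 [0.5482 0.1656 0.0796]
scene saddle [374.2 260.9] 0.84 [0.5614 0.005  0.0336]
scene handle_end [303.9 279.2] 0.68 [0.5456 0.1705 0.0796]
scene jack [348.5 286.1] 0.87 [0.5535 0.0686 0.0026]
top disc 326 [345.4908 321.0123] [0.3779 0.0231 0.053 ]
scene disc 84 [391.4405 245.25  ] [ 0.5653 -0.0375  0.053 ]
```

View pics/s5.png

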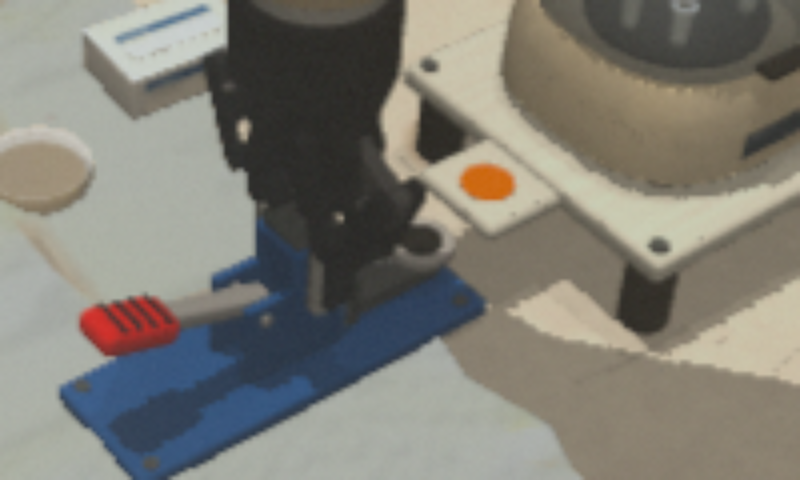

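The jack is hovering level about 3 mm above the bench, with the saddle in front of the tab. The plate mark hasn't moved. The rest of the slide-in is about 3.9 cm.

arm_command --steps '[{"slide": [0.05,-1,0],"delta_rot": [0,0,0],"grip": 1},{"slide": [0.05,-1,0],"delta_rot": [0,0,0],"grip": 1},{"slide": [0.05,-1,0],"delta_rot": [0,0,0],"grip": 1},{"slide": [0.05,-0.9,0],"delta_rot": [0,0,0],"grip": 1},{"slide": [0,0,0],"delta_rot": [0,0,0],"grip": 1}]'

```text
time: 15.05
tcp_pos: [0.5595, 0.0346, 0.0562]
ee_rot: [0.679, 0.735, -0.0, 0.0]
wrist_force: [0.8, -0.5, -7.0]
opening: 0.0334
grasp_force: 61.2
```

```bash
python3 - <<'E'
from c import *
s=robot.get_state();print(s["tcp_pos"],s["ee_rot"],s["wrist_force"]);h=s["tcp_pos"][2]-.0538
for cam in("top","scene"):
    im=robot.grab_frame(cam)
    for q,z in(("saddle",.031),("handle_end",.077),("jack",0),("lift_pad",.04-h)):
        for r in robot.tip_of(q,cam)[:1]: print(cam,q,np.round(r["position"],1),round(r["confidence"],2),atz(cam,r["position"],z+h))
disc("scene")
hh=cv2.cvtColor(im,cv2.COLOR_RGB2HSV); m=cv2.inRange(hh,(100,140,40),(125,255,255)); m[:240]=0; m[:,:255]=0
w=np.array([atz("scene",p[::-1],.011+h)[:2]*1000 for p in np.argwhere(m)],np.float32); r=cv2.minAreaRect(w);print(r,cv2.boxPoints(r))
cv2.imwrite("pics/s6.png",cv2.resize(im[200:320,270:470],None,fx=4,fy=4)[:,:,::-1])
E
```

```text
[0.5595 0.0346 0.0562] [ 0.6786  0.7345 -0.0003  0.0001] [ 0.7791 -0.4662 -7.0305]
top handle_end [301.8 246.3] 0.72 [0.5537 0.1273 0.0794]
top jack [339.5 246. ] 0.8 [0.5597 0.0344 0.0024]
scene saddle [390.1 252.4] 0.63 [ 0.5662 -0.0372  0.0334]
scene handle_end [319.2 268.3] 0.7 [0.5563 0.1333 0.0794]
scene jack [363.1 275.9] 0.8 [0.5629 0.028  0.0024]
scene lift_pad [388.1 249.1] 0.89 [ 0.5706 -0.0347  0.04  ]
scene disc 45 [393.8889 246.1556] [ 0.5607 -0.0401  0.053 ]
((394.45745849609375, -117.4876708984375), (655.66748046875, 189.47808837890625), 54.740867614746094) [[ 127.848  -330.4897]
 [ 282.5663 -439.8707]
 [ 661.0669   95.5143]
 [ 506.3487  204.8954]]
```

View pics/s6.png

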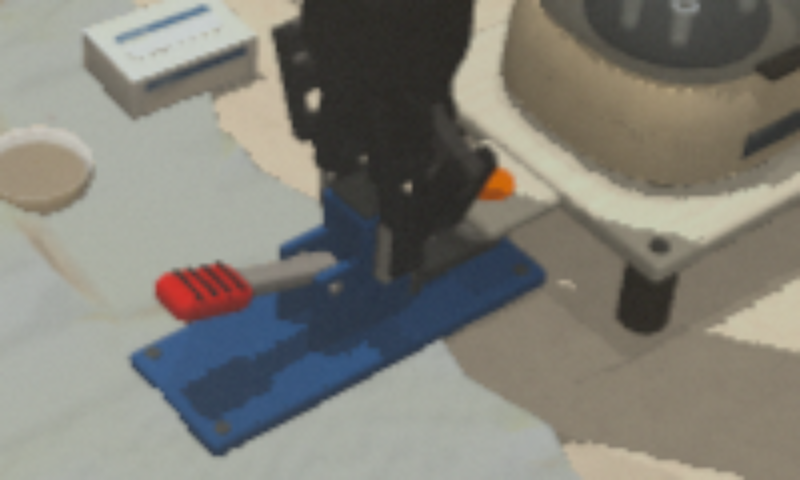

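The saddle is under the tab and the jack is level. By the TCP it is about 1–2 mm too far in, so I'll nudge it back, set it down and release.

arm_command --steps '[{"slide": [-0.1,0.2,0],"delta_rot": [0,0,0],"grip": 1},{"slide": [0,0,-0.15],"delta_rot": [0,0,0],"grip": 1},{"slide": [0,0,-0.15],"delta_rot": [0,0,0],"grip": 1},{"slide": [0,0,0],"delta_rot": [0,0,0],"grip": 1},{"slide": [0,0,0],"delta_rot": [0,0,0],"grip": 1}]'

```text
time: 16.23
tcp_pos: [0.5584, 0.0381, 0.0538]
ee_rot: [0.678, 0.735, -0.0, 0.0]
wrist_force: [-4.2, -1.7, 5.3]
opening: 0.0331
grasp_force: 62.2
```

arm_command --steps '[{"slide": [0,0,0],"delta_rot": [0,0,0],"grip": 0.5},{"slide": [0,0,0],"delta_rot": [0,0,0],"grip": 0.2},{"slide": [0,0,0],"delta_rot": [0,0,0],"grip": 0.1},{"slide": [0,0,0],"delta_rot": [0,0,0],"grip": 0.1},{"slide": [0,0,2],"delta_rot": [0,0,0],"grip": 0.1}]'

```text
time: 16.85
tcp_pos: [0.5575, 0.0379, 0.0729]
ee_rot: [0.678, 0.735, -0.001, -0.001]
wrist_force: [0.9, -1.0, -0.3]
opening: 0.0767
grasp_force: 0.0
```

arm_command --steps '[{"slide": [0,0,4],"delta_rot": [0,0,0],"grip": 0.1},{"slide": [0,0,4],"delta_rot": [0,0,0],"grip": 0.1},{"slide": [0,4,2],"delta_rot": [0,0,0],"grip": 1},{"slide": [0,5,0],"delta_rot": [0,0,0],"grip": 1},{"slide": [0,5,0],"delta_rot": [0,0,0],"grip": 1}]'

```text
time: 17.48
tcp_pos: [0.5588, 0.1793, 0.1753]
ee_rot: [0.678, 0.735, 0.001, 0.001]
wrist_force: [0.4, -0.0, -0.3]
opening: 0.0222
grasp_force: 0.0
```

```bash
python3 - <<'E'
from c import *
s=robot.get_state();print(s["tcp_pos"],s["ee_rot"],s["joint_positions"])
disc("top");disc("scene");j=fit(J,[.558,.038,np.radians(-85.4)]);blue((.557,.05))
im=robot.grab_frame("scene");cv2.imwrite("pics/s7.png",cv2.resize(im[200:320,270:470],None,fx=4,fy=4)[:,:,::-1])
E
```

```text
[0.5588 0.1793 0.1753] [0.6783 0.7348 0.0009 0.0006] [ 0.2785  0.5976 -0.9577  1.7235  0.5413  1.1071 -0.7689]
top disc 74 [370.7027 242.9054] [ 0.5641 -0.0379  0.053 ]
scene disc 81 [391.5309 245.3333] [ 0.565  -0.0375  0.053 ]
jack top [0.5601 0.035 ] [-2.3181  2.8629]
jack_grip top [0.5531 0.044 ] [ 4.7148 -6.0751]
saddle top [ 0.5632 -0.037 ] [-0.0635  0.1084]
jack scene [0.5567 0.0349] [1.1431 2.9726]
jack_grip scene [0.5582 0.0449] [-0.4379 -7.0329]
saddle scene [ 0.5641 -0.0389] [-0.9672  2.023 ]
handle_end scene [0.5518 0.1315] [-0.7161  0.1904]
FIT [ 0.5578  0.0379 -1.4992] deg -85.89933372792811
blue ((559.4033813476562, 12.813350677490234), (69.60850524902344, 120.81161499023438), 5.188903331756592)
[[519.2787  69.8239]
 [530.2048 -50.4926]
 [599.5281 -44.1972]
 [588.6019  76.1193]]
```

The jack stands at (0.558,0.038) and its saddle is within about 2 mm of the pad. The plate hasn't moved. Next, press the handle.

arm_command --steps '[{"slide": [-0.4,-2.4,0],"delta_rot": [0,0,0],"grip": 1},{"slide": [-0.4,-2.3,0],"delta_rot": [0,0,0],"grip": 1},{"slide": [0,0,-4],"delta_rot": [0,0,0],"grip": 1},{"slide": [0,0,-3.4],"delta_rot": [0,0,0],"grip": 1},{"slide": [0,0,0],"delta_rot": [0,0,0],"grip": 1}]'

```text
time: 18.8
tcp_pos: [0.5489, 0.1302, 0.0973]
ee_rot: [0.678, 0.735, -0.002, -0.001]
wrist_force: [0.3, 0.3, 0.6]
opening: 0.0
grasp_force: 0.0
```

arm_command --steps '[{"slide": [0,0,-0.5],"delta_rot": [0,0,0],"grip": 1},{"slide": [0,0,-0.4],"delta_rot": [0,0,0],"grip": 1},{"slide": [0,0,-0.4],"delta_rot": [0,0,0],"grip": 1},{"slide": [0,0.1,-0.4],"delta_rot": [0,0,0],"grip": 1},{"slide": [0,0,0],"delta_rot": [0,0,0],"grip": 1}]'

```text
time: 19.42
tcp_pos: [0.5508, 0.1328, 0.0827]
ee_rot: [0.678, 0.735, 0.001, 0.0]
wrist_force: [0.5, 1.9, 4.1]
opening: 0.0001
grasp_force: 2.0
```

Contact is as expected: about 4 N at 5 mm of travel. Continue down, following the handle's arc.

arm_command --steps '[{"slide": [0,0.1,-0.4],"delta_rot": [0,0,0],"grip": 1},{"slide": [0,0.1,-0.4],"delta_rot": [0,0,0],"grip": 1},{"slide": [0,0.1,-0.4],"delta_rot": [0,0,0],"grip": 1},{"slide": [0,0,-0.3],"delta_rot": [0,0,0],"grip": 1},{"slide": [0,0,0],"delta_rot": [0,0,0],"grip": 1}]'

```text
time: 20.05
tcp_pos: [0.5507, 0.1357, 0.0681]
ee_rot: [0.678, 0.735, 0.001, 0.0]
wrist_force: [-0.9, 1.9, 10.6]
opening: 0.0
grasp_force: 5.0
```

```bash
python3 - <<'E'
from c import *
print(robot.get_state()["wrist_force"]);disc("scene")
robot.grab_frame("scene")
for q,z in (("jack",0),("jack_grip",.06),("handle_end",.06)):
  for r in robot.tip_of(q,"scene")[:1]: print(q,atz("scene",r["position"],z))
E
```

```text
[-0.9196  1.8833 10.6243]
scene disc 80 [392.1   241.375] [ 0.5742 -0.0457  0.053 ]
jack [0.5538 0.0366 0.    ]
jack_grip [0.561  0.0385 0.06  ]
handle_end [0.5527 0.1376 0.06  ]
```

arm_command --steps '[{"slide": [0,0.1,-0.3],"delta_rot": [0,0,0],"grip": 1},{"slide": [0,0.05,-0.3],"delta_rot": [0,0,0],"grip": 1},{"slide": [0,0,-0.2],"delta_rot": [0,0,0],"grip": 1},{"slide": [0,0,-0.1],"delta_rot": [0,0,0],"grip": 1},{"slide": [0,0,0],"delta_rot": [0,0,0],"grip": 1}]'

```text
time: 20.92
tcp_pos: [0.5508, 0.1362, 0.0604]
ee_rot: [0.678, 0.735, -0.0, 0.001]
wrist_force: [-5.1, -3.2, 24.2]
opening: -0.0002
grasp_force: 11.6
```

arm_command --steps '[{"slide": [0,0,0],"delta_rot": [0,0,0],"grip": 1},{"slide": [0,0,0],"delta_rot": [0,0,0],"grip": 1},{"slide": [0,0,0],"delta_rot": [0,0,0],"grip": 1},{"slide": [0,0,0],"delta_rot": [0,0,0],"grip": 1},{"slide": [0,0,0],"delta_rot": [0,0,0],"grip": 1}]'

```text
time: 21.55
tcp_pos: [0.5509, 0.1363, 0.0604]
ee_rot: [0.678, 0.735, -0.0, 0.001]
wrist_force: [-6.1, -3.2, 24.3]
opening: 0.0001
grasp_force: 11.6
```

```bash
python3 - <<'E'
from c import *
print(robot.get_state()["wrist_force"]);disc("scene")
im=robot.grab_frame("scene")
for q,z in (("jack",0),("jack_grip",.06),("handle_end",.049),("saddle",.057)):
  for r in robot.tip_of(q,"scene")[:1]: print(q,r["position"],atz("scene",r["position"],z))
u=[391.5+0,0]; print("disc px if at z .066..074:",[proj("scene",(.5645,-.0377,z)) for z in(.053,.066,.07,.074)])
cv2.imwrite("pics/s8.png",cv2.resize(im[170:320,270:500],None,fx=3.4,fy=3.4)[:,:,::-1])
E
```

```text
[-6.0959 -3.1932 24.3092]
scene disc 76 [392.9605 238.0395] [ 0.5816 -0.0533  0.053 ]
jack [361.0, 282.1] [0.5525 0.0399 0.    ]
jack_grip [362.5, 255.3] [0.5632 0.0333 0.06  ]
handle_end [318.4, 283.0] [0.5508 0.138  0.049 ]
saddle [392.5, 243.8] [ 0.5643 -0.0389  0.057 ]
disc px if at z .066..074: [array([391.7597, 245.4568]), array([392.4041, 240.4752]), array([392.6046, 238.9251]), array([392.8062, 237.3667])]
```

View pics/s8.png

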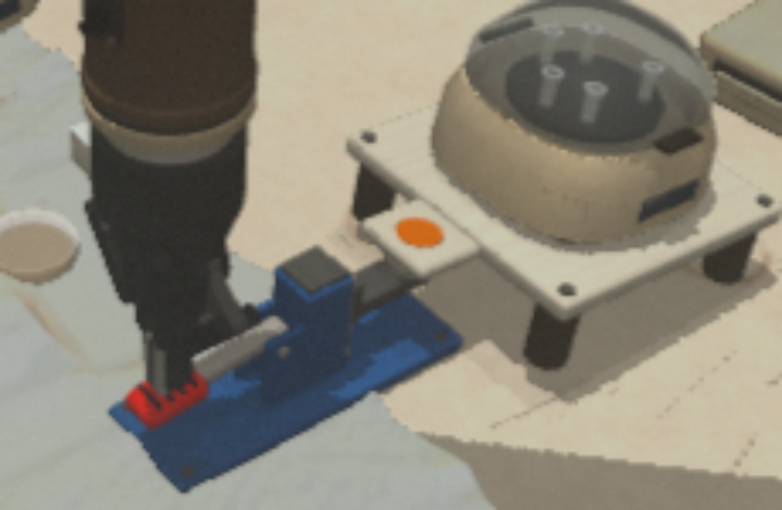

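The handle is at its stop, the pad has risen about 18 mm (17 mm expected) and is carried by the saddle, the lid is shut, and everything is steady. Handing in.

```bash
python3 -c "
from station import robot
print(robot.close_job())"
```

```text
the job is handed in; nothing more can be done
None
```

The job is handed in: the lid is shut, the jack's saddle is centred under the lift pad to within about 2 mm, and the arm is holding the handle at its stop with about 24 N, with that side of the plate raised about 18 mm on the jack.

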